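# Tip a ball kit into the empty tray cell

## Robot

A 6-joint arm with a two-finger parallel gripper is mounted at the origin on the work surface. World frame = base frame: x ahead of the robot, y to its left, z up, the work surface at z = 0. Lengths are in mm, angles in degrees, forces in N, time in s.
With the tool pointing down it reaches from about 275 to 775 mm from the base axis. Payload 14.6 kg.
Tool frame: the origin (TCP) lies at the very end of the fingers, on their centre line; the grasp point (between the pads) lies ctrl.pinch_z behind it (ctrl.pinch_z is the distance from the TCP to the grasp point, in mm); z points along the fingers, y is the direction in which the jaws open and shut (so a half turn about z gives the same grasp; the last joint's range is limited). The gripper opens to 85 mm and grips with 20 to 120 N. Pads are 22 mm wide; open, the fingers measure 114 mm over their backs; the gripper's body (76 mm by 85 mm) begins 54 mm behind the grasp point. The pads swing forward as they close: fully open they stand 13 mm farther back than shut.
Start: joints at [-84.242, 15.075, -2.767, 72.158, 0, 81.102], TCP at [132.829, -507.922, 231.278] pointing down, gripper open.
Joint ranges: [-151.79, 151.79], [-50.71, 97.33], [-67.44, 78.34], [-121.81, 120.89], [-77.56, 73.72], [-180, 180]. Speed limits (degrees/s): [108.29, 108.29, 147.25, 159.86, 180, 180].

## Interface

Orientations are given as [roll, pitch, yaw] about the fixed x, y, z axes, in that order (R = Rz(yaw) Ry(pitch) Rx(roll)).
In Python, from station import ctrl gives the robot as it stands.
- The arm moves only by the shell command python3 -m inch 'ROWS' [OPENING] [FORCE]. ROWS is JSON, a list that holds one entry, the list of rows, each a list of 6 numbers: the shift along the tool's x, y, z in units of 25 mm (1.0 is 25 mm), then the turn, a rotation vector about the tool's x, y, z in degrees. In form: [[[tx, ty, tz, wx, wy, wz], ...]]. A call has 1 to 10 rows; each row is the pose to reach, as a shift and turn from the pose commanded when the call began, along the tool's axes at that moment; what a row does not reach only later rows make up. A row lasts 1/10 s, in which the tool goes at most 50 mm and 8.59 degrees, less where a joint would pass 70% of its speed; a pose out of reach is approached as far as the arm can. A call with a gripper value outside its range is refused whole. OPENING is the closure in counts, from 0 (fully open) to 255 (shut), set as the call begins (- or left out, the last holds). The fingers move at their own pace and stop on an object; FORCE is the grip in N (left out, the last holds). Time passes only in rows, so rows that repeat a pose let the fingers close. It gives the time, the measured TCP pose, the force and the opening at its end, in the units of the state.
- ctrl.state(): the state, without advancing time (a new reading comes with each control period).
- ctrl.snapshot(name): name is "side" or "top"; returns a dict with "img" (400x640x3 uint8, blue, green, red), "fx", "fy", "cx", "cy" (pixels), "distortion" ([k1, k2, p1, p2, k3] as OpenCV has them; the pictures are not rectified), "R" (3x3) and "t" (3): a world point X has camera coordinates R X + t. Camera axes: x right, y down, z forward; pixel columns grow to the right and rows downward; lengths in mm; the calibration is good to about 2 mm. A picture is of the moment at which its call begins. There is no depth.
- ctrl.sign_off(): hands the job in, once; it reports no verdict.
The state is a dict: "time": time; "joints": joint angles; "joint_vel": joint speeds; "joint_torque": joint torques, N m; "eef_pos": TCP position; "orientation": TCP orientation; "contact_force": force on the tool from outside, world axes, zero at the start; "wrist_torque": the same for the moment, N m; "grip_width": finger opening in mm.
Only numpy, scipy, OpenCV 4.12 (cv2) and the standard library are available. Lean on these libraries where they do the work, as an engineer would, in place of code of your own. Each camera call takes 0.05 s, during which the arm holds its last target.

## Task

Lift the scoop by its post and tip its four steel balls, from just above the tray, into the one cell that has no cap, so that all four land in that cell and none drops into another cell or onto the table. Then set the scoop back down, upright, in the middle of its rubber mat and let go, leaving the caps and the other objects where they are.

Things in the scene. Friction and masses are not known exactly. Their poses are not given: they have to be found in the camera images.
- scoop: Steel parts scoop, 112 x 44 mm, with an upright black post at its tail and four steel balls in it. Origin on the underside, x = 0; +x points to the open nose, z up. Inside 38 mm wide, walls 3 mm. Flat floor, 3 mm above the underside, from x = -50 to -10 mm between walls 40 mm high; then the floor rises at 22 degrees to the open lip at x = +40 mm, between walls 26 mm high. 0.16 to 0.29 kg.
- scoop_grip (a point): Point to grasp on the scoop's post, on its axis, at (-62, 0, 90) mm in the scoop's frame. The post is 18 x 18 mm, its flat faces look along the scoop's x and y, and it reaches from 25 to 112 mm above the underside; nothing else of the scoop is higher than 50 mm.
- scoop_lip (a point): Middle of the scoop's open lip, the edge that the balls roll over, at (40, 0, 23) mm in the scoop's frame. Balls stay in while the scoop is level and roll out when its nose is tipped more than about 22 degrees below level, the faster the steeper.
- mat: Black rubber mat, 170 x 110 x 4 mm, fixed, on which the scoop stands at the start. Origin at the centre of its underside, x along its length.
- tray: Dark grey fixed parts tray, 132 x 196 mm, 33 mm high, with 2 cells along its x and 3 along its y; each cell is 60 mm square inside, at 64 mm pitch, with walls 4 mm thick and a floor 3 mm thick. Origin at the centre of its underside; x, y along its sides, z up.
- empty_cell: The one tray cell with no cap in it: origin at the middle of that cell's floor, 3 mm above the table. It can be any of the six. For directions use the tray's axes.
- ball0: One of four steel balls of 16 mm diameter, 17 g; origin at its centre.
- ball1: One of four steel balls of 16 mm diameter, 17 g; origin at its centre.
- ball2: One of four steel balls of 16 mm diameter, 17 g; origin at its centre.
- ball3: One of four steel balls of 16 mm diameter, 17 g; origin at its centre.
- cap0: White plastic cap, loose, base disc 34 mm in diameter and 22 mm high in all, standing in a tray cell. Origin at the centre of its underside.
- cap1: White plastic cap, loose, base disc 34 mm in diameter and 22 mm high in all, standing in a tray cell. Origin at the centre of its underside.
- cap2: White plastic cap, loose, base disc 34 mm in diameter and 22 mm high in all, standing in a tray cell. Origin at the centre of its underside.
- cap3: White plastic cap, loose, base disc 34 mm in diameter and 22 mm high in all, standing in a tray cell. Origin at the centre of its underside.
- cap4: White plastic cap, loose, base disc 34 mm in diameter and 22 mm high in all, standing in a tray cell. Origin at the centre of its underside.
- jar: Bystander: closed jar, 60 mm in diameter, 85 mm high; origin at the centre of its underside.
- driver: Bystander: screwdriver lying on the table beyond the work; its own x runs from handle to tip.
- bracket: Bystander: L-shaped dark steel bracket, 50 x 70 mm, 46 mm high, standing beside the mat; origin at the centre of its underside.
There are look-alikes about, which are no part of the job. Several things have the shape of the scoop; the one meant has the colours described above.

How it is judged (in metres and radians):
On the way, in this order (a step that is already met when the one before it is completed fails the run):
1. the scoop is lifted clear of the mat with all four balls in it (height (world z) of scoop above 0.03 m and distance between each of ball0, ball1, ball2, ball3 and scoop below 0.065 m), for 0.1 s.
2. all four balls lie in the empty cell while the scoop is still held off the table (horizontal distance between each of ball0, ball1, ball2, ball3 and empty_cell below 0.033 m and height (world z) of each of ball0, ball1, ball2, ball3 below 0.024 m and height (world z) of scoop above 0.02 m), for 0.1 s.
At the end, for the whole second after the job is handed in: All four balls are on the floor of the cell that had no cap (centres within 33 mm of the cell's middle, measured level, and below 24 mm) and still; the scoop stands upright (within 0.1 rad) on the mat, its origin within 50 mm of the mat's centre, at rest (horizontal distance between each of ball0, ball1, ball2, ball3 and empty_cell below 0.033 m and height (world z) of each of ball0, ball1, ball2, ball3 below 0.024 m and linear speed of each of ball0, ball1, ball2, ball3 below 0.05 m/s and horizontal distance between scoop and mat below 0.05 m and height (world z) of scoop below 0.009 m and angle between scoop's own z axis and vertical below 0.1 rad and linear speed of scoop below 0.02 m/s); the robot touches nothing.
It fails at once if a ball drops onto the table or into another cell ((height (world z) of ball0 below 0.025 m and horizontal distance between ball0 and empty_cell above 0.038 m and distance between ball0 and scoop above 0.075 m) or (height (world z) of ball1 below 0.025 m and horizontal distance between ball1 and empty_cell above 0.038 m and distance between ball1 and scoop above 0.075 m) or (height (world z) of ball2 below 0.025 m and horizontal distance between ball2 and empty_cell above 0.038 m and distance between ball2 and scoop above 0.075 m) or (height (world z) of ball3 below 0.025 m and horizontal distance between ball3 and empty_cell above 0.038 m and distance between ball3 and scoop above 0.075 m)).
It fails at once if a ball falls from high up (faster than 1.5 m/s, a fall of some 115 mm) (linear speed of any of ball0, ball1, ball2, ball3 above 1.5 m/s).
It fails at once if a cap is moved more than 30 mm (distance of any of cap0, cap1, cap2, cap3, cap4 from where it was at the start of the episode above 0.03 m).
It fails at once if a bystander object is moved more than 30 mm (distance of any of jar, driver, bracket from where it was at the start of the episode above 0.03 m).
It also fails if it takes over 51 s, if anything falls off the work surface, if the arm or the gripper's body presses on something with over 40 N, if the wrist force passes 120 N, or if a joint passes its speed limit or range.

## Working session

There is one attempt and no reset: what is moved stays moved. The work goes in short steps, Python scripts to look and compute and a shell command to move; the robot and the scene stay as the last step left them, time stands still between calls to the robot, and variables do not carry over. Pictures are saved under pics/ and viewed, and the job is handed in when it is done.

```bash
mkdir -p pics; ls; python3 - <<'E'
from station import ctrl
import cv2,pickle
print(ctrl.state(),ctrl.pinch_z)
d={}
for n in("side","top"):
    s=ctrl.snapshot(n);d[n]=s
    cv2.imwrite(f"pics/{n}0.png",s["img"]);print({k:v for k,v in s.items() if k!="img"})
pickle.dump(d,open("s0.pkl","wb"))
E
```

```text
pics
{'time': 0.0, 'joints': array([-8.42419385e+01,  1.50978513e+01, -2.80229453e+00,  7.21585157e+01,
       -1.22428712e-03,  8.11033507e+01]), 'joint_vel': array([-0.04327383, -0.06894103,  0.11298904, -0.09352342, -0.08682085,
        0.05552206]), 'joint_torque': array([ 2.28571575e-03, -6.37618017e+01,  3.84561539e+01,  1.39964520e-02,
        9.94027823e-05, -1.82836743e-05]), 'eef_pos': array([ 132.79579229, -507.65322975,  230.84339731]), 'orientation': array([-1.79941855e+02, -7.86260220e-03,  1.46547074e+01]), 'contact_force': array([ 0.86569543, -0.5123326 ,  0.34962358]), 'wrist_torque': array([-0.00423547, -0.00744021,  0.04531093]), 'grip_width': 85.45294941839151} 18.700000000000003
{'fx': 373.47066114763214, 'fy': 373.47066114763214, 'cx': 320.05091865388164, 'cy': 199.90820851641038, 'distortion': array([0.0169882, 0.       , 0.       , 0.       , 0.       ]), 'R': array([[-0.92029788, -0.39121039,  0.0024987 ],
       [-0.29379692,  0.68689314, -0.6647264 ],
       [ 0.25833154, -0.61248041, -0.7470827 ]]), 't': array([452.10830025, 258.08637836, 687.96961618])}
{'fx': 361.776105443261, 'fy': 361.776105443261, 'cx': 320.4800349938788, 'cy': 198.8566252926948, 'distortion': array([-0.05034935,  0.        ,  0.        ,  0.        ,  0.        ]), 'R': array([[-8.19807504e-04, -9.99922897e-01, -1.23906761e-02],
       [-9.98026507e-01,  1.59612184e-03, -6.27737460e-02],
       [ 6.27886829e-02,  1.23147608e-02, -9.97950865e-01]]), 't': array([-63.56905073, 548.61987489, 847.73450058])}
```

View pics/side0.png

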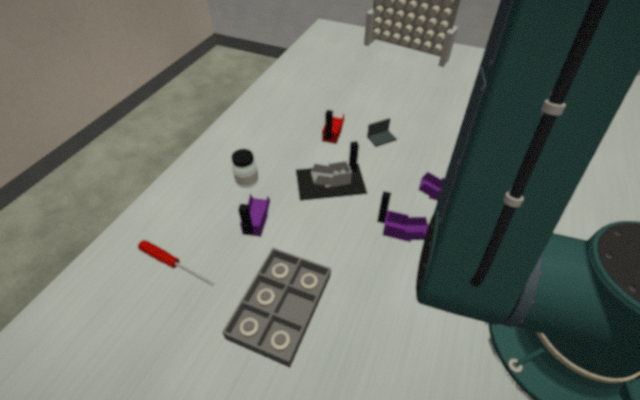

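View pics/top0.png

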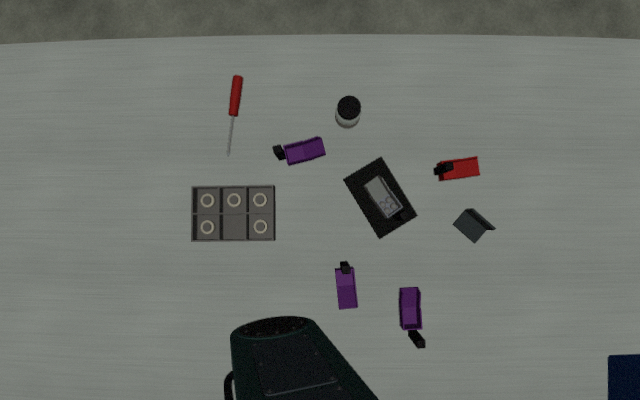

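```bash
cat > h.py <<'E'
import numpy as np,cv2
def K(s): return np.array([[s["fx"],0,s["cx"]],[0,s["fy"],s["cy"]],[0,0,1.]])
def ray(s,uv,z):
    uv=np.atleast_2d(np.array(uv,float))
    p=cv2.undistortPoints(uv.reshape(-1,1,2),K(s),s["distortion"]).reshape(-1,2)
    d=np.c_[p,np.ones(len(p))]@s["R"]; c=-s["R"].T@s["t"]
    return c+d*((z-c[2])/d[:,2])[:,None]
def proj(s,X):
    return cv2.projectPoints(np.atleast_2d(np.array(X,float)),cv2.Rodrigues(s["R"])[0],s["t"],K(s),s["distortion"])[0].reshape(-1,2)
E
python3 - <<'E'
import pickle,cv2,numpy as np
d=pickle.load(open("s0.pkl","rb"))
a=d["top"]["img"]
cv2.imwrite("pics/t_scoop.png",cv2.resize(np.clip(a[150:245,335:425].astype(int)*2,0,255).astype(np.uint8),None,fx=6,fy=6,interpolation=cv2.INTER_NEAREST))
cv2.imwrite("pics/t_tray.png",cv2.resize(a[180:250,185:285],None,fx=7,fy=7,interpolation=cv2.INTER_NEAREST))
b=d["side"]["img"]
cv2.imwrite("pics/s_scoop.png",cv2.resize(b[135:205,290:375],None,fx=8,fy=8,interpolation=cv2.INTER_NEAREST))
E
```

```text
(no output)
```

View pics/t_scoop.png

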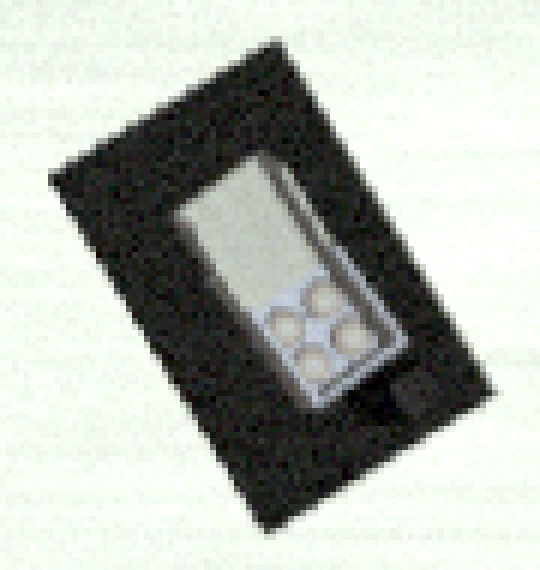

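View pics/t_tray.png

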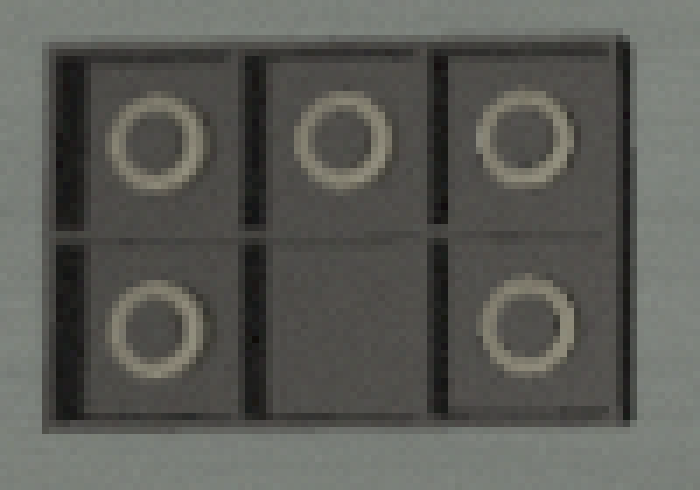

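View pics/s_scoop.png

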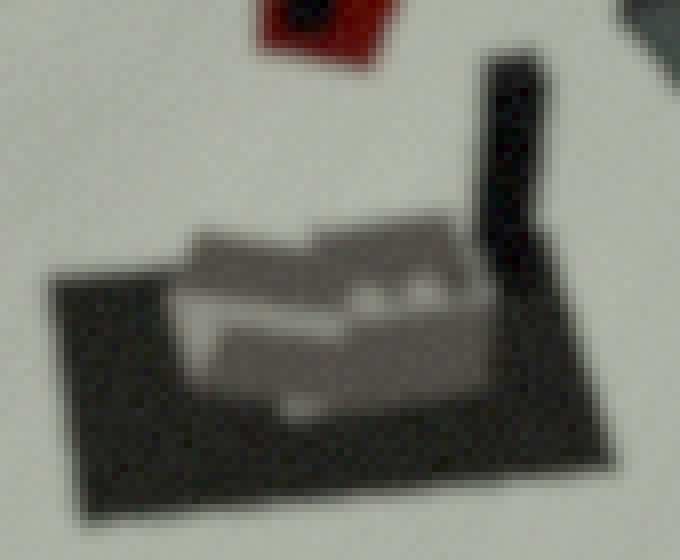

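```bash
python3 - <<'E'
import pickle,cv2,numpy as np
from h import *
d=pickle.load(open("s0.pkl","rb"));T=d["top"];S=d["side"]
m=np.array([(50,177),(282,40),(495,395),(265,533)])/6+[335-.5,150-.5]
M=ray(T,m,4);print("mat",M.round(1),M.mean(0));
e=M[2]-M[1]+M[3]-M[0];print("edge lens",np.linalg.norm(M[2]-M[1]),np.linalg.norm(M[1]-M[0]),"tailward yaw",np.degrees(np.arctan2(e[1],e[0])))
p=ray(T,np.array([412,395])/6+[334.5,149.5],116);print("post top",p)
b=ray(S,np.array([515,58])/8+[289.5,134.5],116);print("post side",b)
L=ray(T,np.array([[178,210],[258,155]])/6+[334.5,149.5],27);print("lip",L,L.mean(0))
B=ray(T,np.array([[408,342],[312,406]])/6+[334.5,149.5],44);print("back",B,B.mean(0))
q=np.array([[44,38],[630,38],[634,430],[44,432]])/7+[184.5,179.5]
Q=ray(T,q,33);print("tray",Q.round(1),Q.mean(0))
c=ray(T,np.array([[247,235],[437,235],[247,425],[437,425]])/7+[184.5,179.5],33);print("cell",c.mean(0))
caps=np.array([[158,141],[343,141],[525,139],[158,329],[529,325]])/7+[184.5,179.5]
C=ray(T,caps,10);print("caps",C.round(1))
sc=ray(S,[[285,265]],3);print(sc)
E
```

```text
mat [[ 597.7 -118.5    4. ]
 [ 653.6 -213.3    4. ]
 [ 509.  -297.6    4. ]
 [ 453.9 -204.2    4. ]] [ 553.54755483 -208.37977612    4.        ]
edge lens 167.38165180103303 110.07662072775547 tailward yaw -149.4896649048572
post top [[ 507.20793625 -239.82172744  116.        ]]
post side [[ 509.19599447 -245.85013182  116.        ]]
lip [[ 581.7726456  -167.75458211   27.        ]
 [ 603.55282987 -199.56337649   27.        ]] [ 592.66273773 -183.6589793    27.        ]
back [[ 528.83140703 -254.12215681   44.        ]
 [ 504.28027111 -216.79995813   44.        ]] [ 516.55583907 -235.46105747   44.        ]
tray [[581.2 243.9  33. ]
 [580.6  43.9  33. ]
 [449.3  41.7  33. ]
 [448.1 241.1  33. ]] [514.77328236 142.65199789  33.        ]
cell [482.52903255 140.3069616   33.        ]
caps [[547.5 211.5  10. ]
 [547.4 146.6  10. ]
 [548.   83.3  10. ]
 [482.4 210.3  10. ]
 [483.9  81.3  10. ]]
[[545.86764404  60.83700906   3.        ]]
```

```bash
python3 -m inch '[[[17.2,-6.5,1.6,0,0,-109],[17.2,-6.5,1.6,0,0,-109],[17.2,-6.5,1.6,0,0,-109],[17.2,-6.5,1.6,0,0,-109],[17.2,-6.5,1.6,0,0,-109],[17.2,-6.5,1.6,0,0,-109],[17.2,-6.5,1.6,0,0,-109],[17.2,-6.5,1.6,0,0,-109],[17.2,-6.5,1.6,0,0,-109],[17.2,-6.5,1.6,0,0,-109]]]' 0 60; python3 -c "
from station import ctrl;print(ctrl.state()['joints'])"
```

```text
time: 1.1
eef_pos: [510.5, -238.8, 190.3]
orientation: [-180.0, -0.1, 101.2]
contact_force: [-0.7, 0.7, -0.0]
grip_width: 85.1
[-3.33810019e+01  1.97399485e+01 -2.32016092e+00  6.79971546e+01
  4.34891590e-02  4.54571094e+01]
```

```bash
cat > mv.py <<'E'
import sys,numpy as np
from scipy.spatial.transform import Rotation as R
from station import ctrl
# usage: mv.py x y z roll pitch yaw (TCP target) -> tool-axes shift (units) and rotvec
v=list(map(float,sys.argv[1:7])); s=ctrl.state()
R0=R.from_euler('xyz',s['orientation'],degrees=True);R1=R.from_euler('xyz',v[3:],degrees=True)
print((R0.inv().apply(np.array(v[:3])-s['eef_pos'])/25).round(2),(R0.inv()*R1).as_rotvec(degrees=True).round(2),'time',s['time'])
E
python3 mv.py 508 -241 165 180 0 124
```

```text
[-0.07 -0.11  1.01] [  0.    -0.07 -22.84] time 1.1
```

```bash
python3 -m inch '[[[-0.07,-0.11,1,0,0,-22.8],[-0.07,-0.11,1,0,0,-22.8],[-0.07,-0.11,1,0,0,-22.8],[-0.07,-0.11,1,0,0,-22.8],[-0.07,-0.11,1,0,0,-22.8]]]'; python3 - <<'E'
from station import ctrl
import cv2,pickle
from h import *
print(ctrl.state()['joints'],ctrl.state()['eef_pos'])
d={}
for n in("side","top"):
    s=ctrl.snapshot(n);d[n]=s
pickle.dump(d,open("s1.pkl","wb"))
a=d["side"]["img"][60:210,270:430];b=d["top"]["img"][130:250,325:445]
cv2.imwrite("pics/s1.png",cv2.resize(a,(800,600)[:1]+(600,) if 0 else None,fx=4,fy=4))
cv2.imwrite("pics/t1.png",cv2.resize(b,None,fx=4,fy=4))
E
```

```text
time: 1.6
eef_pos: [505.3, -244.1, 166.2]
orientation: [-180.0, -0.0, 123.2]
contact_force: [-0.1, -0.5, -0.1]
grip_width: 85.4
[-3.41075699e+01  2.01410609e+01 -5.54623526e+00  6.43266991e+01
 -1.25771923e-03  2.26720410e+01] [ 505.28172305 -244.13712154  166.17954804]
```

View pics/s1.png

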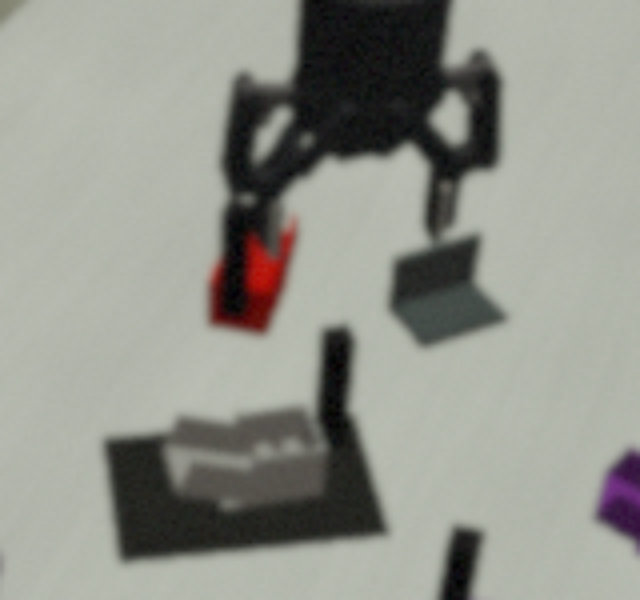

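View pics/t1.png

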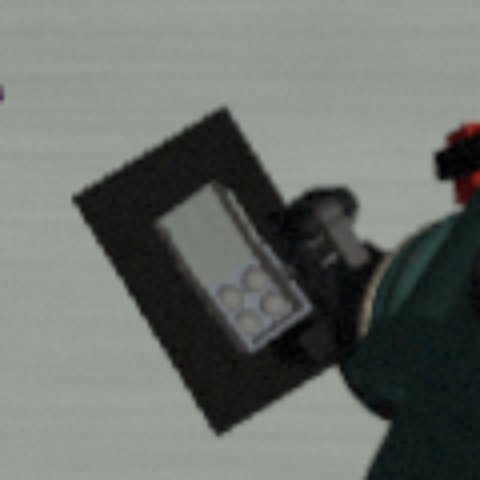

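```bash
python3 mv.py 508 -241 75.3 180 0 124
```

```text
[0.05 0.16 3.64] [ 0.    0.   -0.74] time 1.7
```

```bash
python3 -m inch '[[[0.05,0.16,0.5,0,0,-0.7],[0.05,0.16,1.2,0,0,-0.7],[0.05,0.16,1.8,0,0,-0.7],[0.05,0.16,2.4,0,0,-0.7],[0.05,0.16,3,0,0,-0.7],[0.05,0.16,3.4,0,0,-0.7],[0.05,0.16,3.65,0,0,-0.7],[0.05,0.16,3.65,0,0,-0.7],[0.05,0.16,3.65,0,0,-0.7]]]' 0 40; python3 - <<'E'
from station import ctrl
import cv2,pickle
print(ctrl.state()['joints'])
d={}
for n in("side","top"):
    s=ctrl.snapshot(n);d[n]=s
a=d["side"]["img"][80:210,270:430];b=d["top"]["img"][130:250,325:445]
cv2.imwrite("pics/s2.png",cv2.resize(a,None,fx=4,fy=4))
cv2.imwrite("pics/t2.png",cv2.resize(b,None,fx=4,fy=4))
E
```

```text
time: 2.6
eef_pos: [508.2, -241.0, 75.4]
orientation: [180.0, 0.0, 124.1]
contact_force: [-1.3, 0.1, 0.2]
grip_width: 85.9
[-3.36756998e+01  2.39179514e+01 -1.46652626e+01  5.13912710e+01
 -4.32703520e-04  2.22431082e+01]
```

View pics/s2.png

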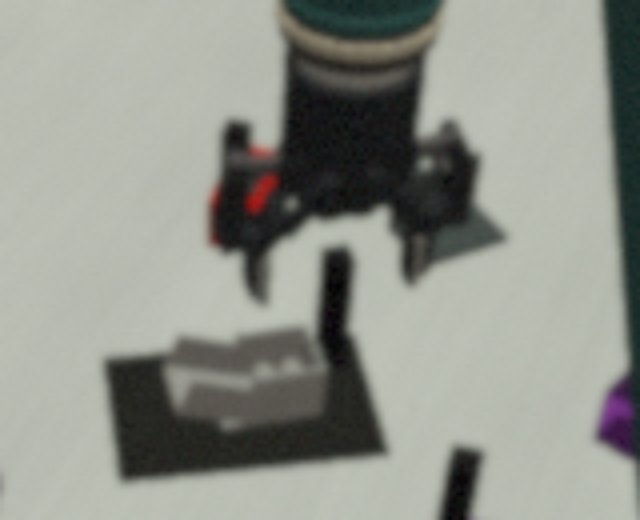

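View pics/t2.png

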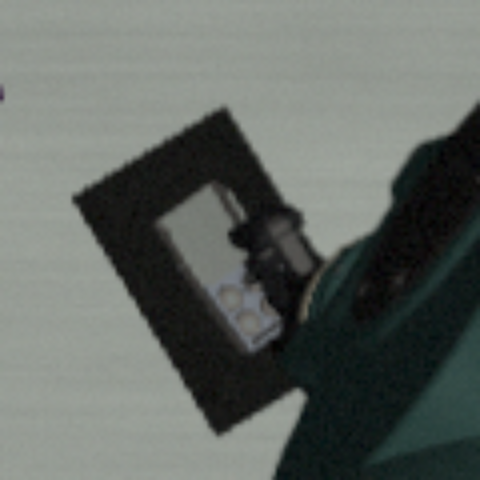

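```bash
python3 -m inch '[[[0,0,0,0,0,0],[0,0,0,0,0,0],[0,0,0,0,0,0],[0,0,0,0,0,0],[0,0,0,0,0,0],[0,0,0,0,0,0],[0,0,0,0,0,0],[0,0,0,0,0,0],[0,0,0,0,0,0],[0,0,0,0,0,0]]]' 255 60; python3 - <<'E'
from station import ctrl
import cv2,pickle
d={}
for n in("side","top"):
    s=ctrl.snapshot(n);d[n]=s
a=d["side"]["img"][80:210,270:430];b=d["top"]["img"][130:250,325:445]
cv2.imwrite("pics/c3.png",cv2.resize(np.hstack([a[:120],b]) if 0 else a,None,fx=4,fy=4))
cv2.imwrite("pics/d3.png",cv2.resize(b,None,fx=4,fy=4))
E
```

```text
time: 3.7
eef_pos: [508.0, -240.9, 75.0]
orientation: [-180.0, 0.0, 124.1]
contact_force: [-0.7, -0.6, 0.8]
grip_width: 17.3
```

View pics/c3.png

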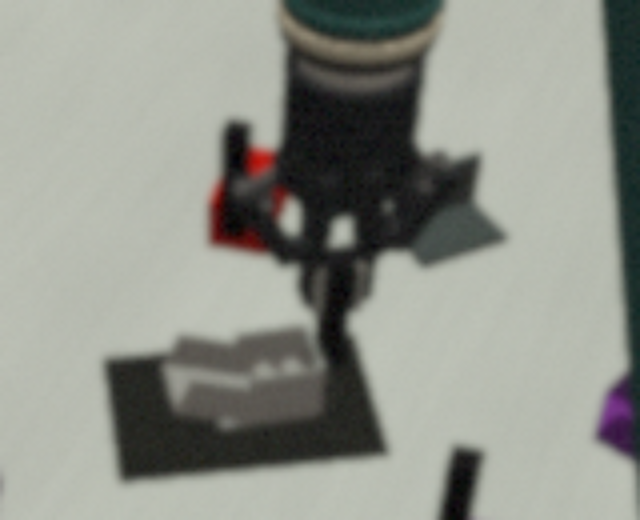

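View pics/d3.png

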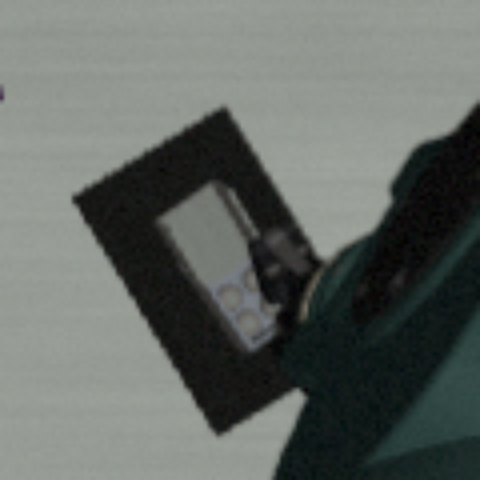

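```bash
python3 -m inch '[[[0,0,-0.1,0,0,0],[0,0,-0.3,0,0,0],[0,0,-0.6,0,0,0],[0,0,-1,0,0,0],[0,0,-1.5,0,0,0],[0,0,-2.1,0,0,0],[0,0,-2.7,0,0,0],[0,0,-3.2,0,0,0],[0,0,-3.5,0,0,0],[0,0,-3.6,0,0,0]]]' 255 80; python3 - <<'E'
from station import ctrl
import cv2
print(ctrl.state()['joints'],ctrl.state()['eef_pos'])
s=ctrl.snapshot("side")
cv2.imwrite("pics/c4.png",cv2.resize(s["img"][40:210,250:430],None,fx=4,fy=3.5))
s=ctrl.snapshot("top")
cv2.imwrite("pics/d4.png",cv2.resize(s["img"][130:250,325:445],None,fx=4,fy=4))
E
```

```text
time: 4.8
eef_pos: [508.3, -241.1, 166.1]
orientation: [180.0, 0.1, 124.1]
contact_force: [-0.6, -0.7, -3.8]
grip_width: 16.5
[-3.36727832e+01  2.02086666e+01 -5.44853193e+00  6.42609471e+01
  1.28402738e-03  2.22257435e+01] [ 508.30381816 -241.06944181  166.12990135]
```

View pics/c4.png

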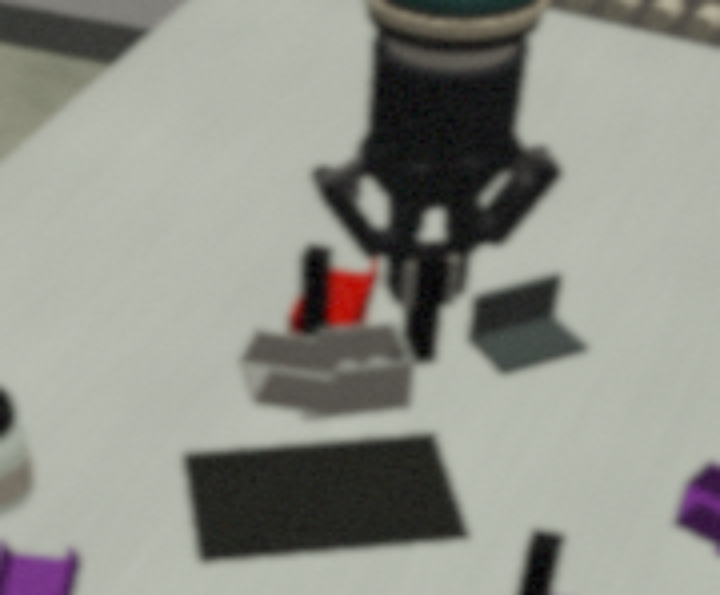

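View pics/d4.png

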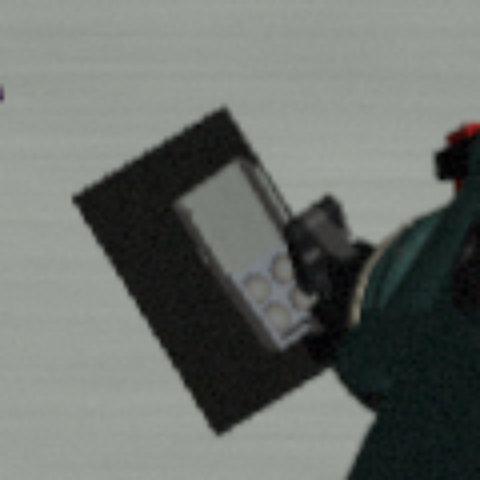

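```bash
python3 -m inch '[[[0.15,0,-0.2,0,0,0.3],[0.45,0.1,-0.4,0,0,1],[0.95,0.25,-0.7,0,0,2],[1.6,0.4,-1,0,0,3.4],[2.4,0.6,-1.2,0,0,5.1],[3.3,0.8,-1.3,0,0,7],[4.3,1.05,-1.4,0,0,9.2],[5.3,1.3,-1.4,0,0,11.3],[6.3,1.55,-1.4,0,0,13.5],[7.3,1.8,-1.4,0,0,15.6]]]' 255 80; python3 mv.py 367 143 165 180 0 90
```

```text
time: 5.9
eef_pos: [442.0, -63.2, 200.2]
orientation: [180.0, -0.0, 108.4]
contact_force: [-0.2, -0.1, -2.7]
grip_width: 16.8
[ 8.77 -0.25  1.41] [ 0.000e+00 -1.000e-02  1.838e+01] time 5.9
```

```bash
python3 -m inch '[[[0.3,0,0,0,0,0.5],[1,0,0,0,0,2],[2,0,0,0,0,4.1],[3.1,-0.1,0,0,0,6.5],[4.3,-0.1,0.1,0,0,9],[5.5,-0.15,0.3,0,0,11.5],[6.7,-0.2,0.6,0,0,14],[7.7,-0.2,1,0,0,16.2],[8.4,-0.25,1.3,0,0,17.6],[8.75,-0.25,1.4,0,0,18.3]]]' 255 80;python3 -m inch '[[[0,0,0,0,0,0],[0,0,0,0,0,0]]]'; python3 mv.py 367 143 165 180 0 90;python3 - <<'E'
from station import ctrl
import cv2,pickle
from h import *
print(ctrl.state()['joints'],ctrl.state()['eef_pos'])
s=ctrl.snapshot("side");d={"side":s}
cv2.imwrite("pics/c5.png",cv2.resize(s["img"][180:380,200:400],None,fx=3,fy=3))
s=ctrl.snapshot("top");d["top"]=s
cv2.imwrite("pics/d5.png",cv2.resize(s["img"][140:340,150:330],None,fx=3,fy=3))
pickle.dump(d,open("s5.pkl","wb"))
E
```

```text
time: 6.9
eef_pos: [366.5, 142.0, 164.6]
orientation: [-180.0, -0.0, 90.2]
contact_force: [0.1, -0.1, -2.9]
grip_width: 17.2
time: 7.1
eef_pos: [367.8, 140.8, 165.2]
orientation: [180.0, 0.0, 90.2]
contact_force: [0.2, 0.6, -3.7]
grip_width: 17.2
[ 0.09 -0.03  0.01] [0.01 0.01 0.25] time 7.1
[ 9.05144396e+00  4.27157997e+00 -2.71474891e+01  5.85674431e+01
 -1.05014610e-02  9.88038036e+01] [367.77097595 140.75864767 165.22868489]
```

View pics/c5.png

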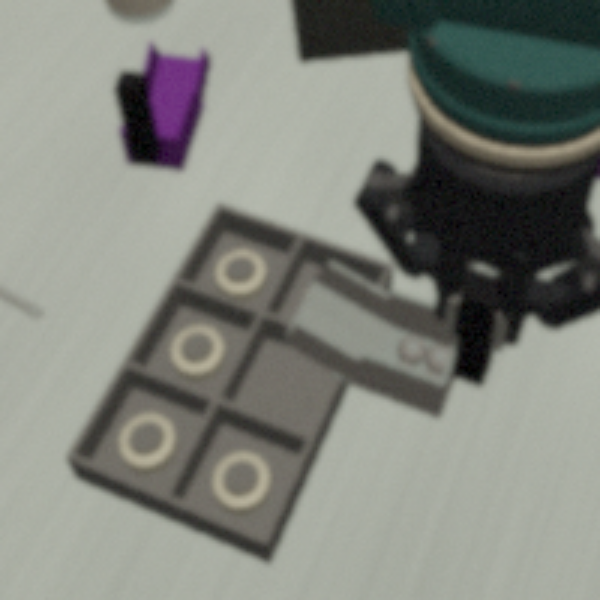

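View pics/d5.png

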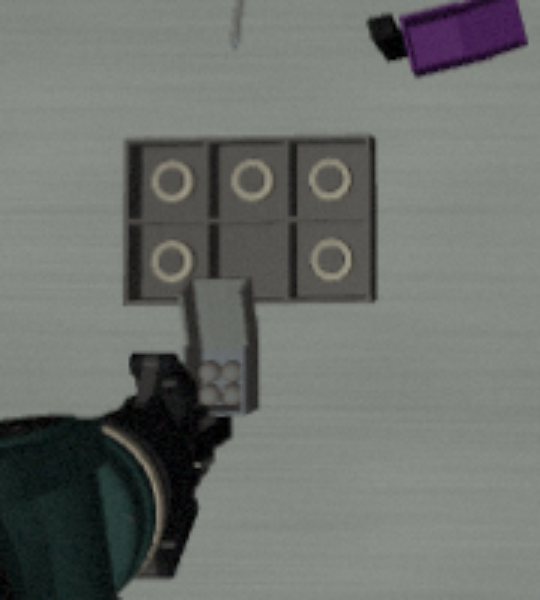

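```bash
python3 - <<'E'
import pickle,cv2,numpy as np
from h import *
d=pickle.load(open("s5.pkl","rb"));T=d["top"];S=d["side"]
for n,a,x0,x1,y0,y1 in(("top",T["img"],185,285,180,280),("side",S["img"],220,350,230,330)):
    cv2.imwrite(f"pics/z5{n}.png",cv2.resize(np.clip(a[y0:y1,x0:x1]*1.0*1.6,0,255).astype(np.uint8),None,fx=6,fy=6,interpolation=cv2.INTER_CUBIC))
E
```

```text
(no output)
```

View pics/z5top.png

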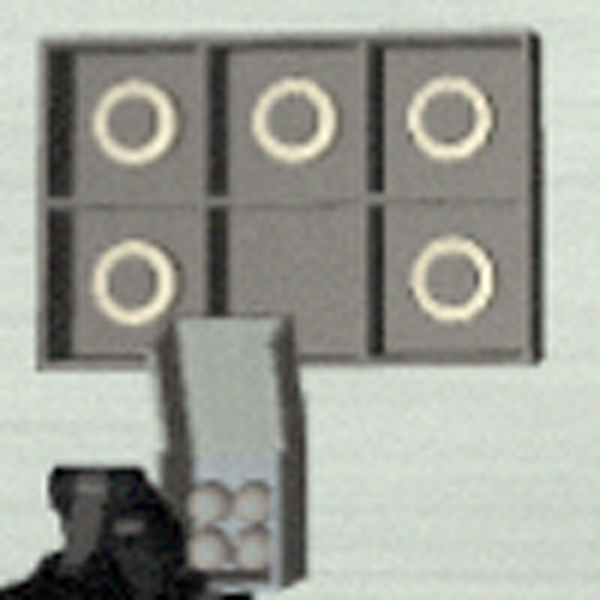

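View pics/z5side.png

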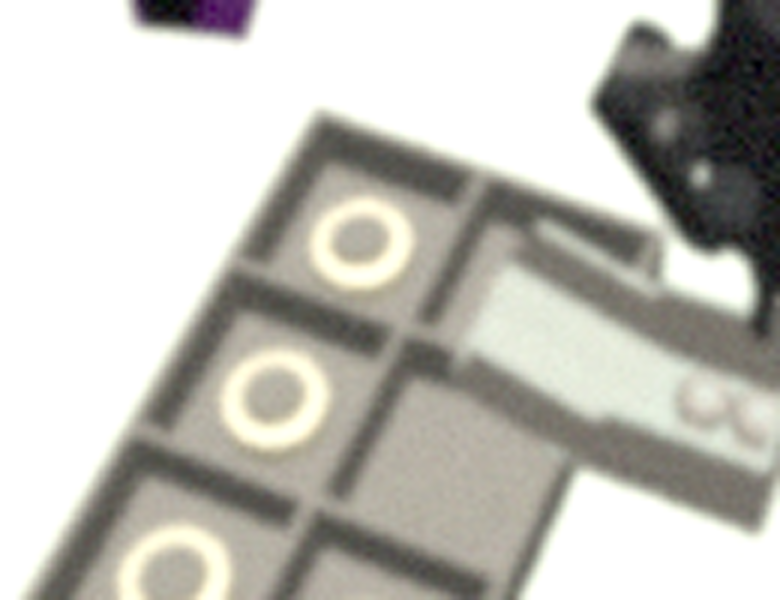

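```bash
python3 - <<'E'
import pickle,cv2,numpy as np
from h import *
d=pickle.load(open("s5.pkl","rb"));T=d["top"];S=d["side"]
t=lambda p:np.array(p)/6+[184.6,179.6]
s=lambda p:np.array(p)/6+[219.6,229.6]
L=ray(T,t([[175,319],[275,319]]),117);print(L,L.mean(0))
L=ray(S,s([[513,262],[467,345]]),117);print(L,L.mean(0))
print("cell top",ray(T,t([[285.5,282]]),33))
print("tray corners",ray(T,t([[38,38],[530,33],[533,362],[38,369]]),33))
print("cell corners floor",ray(T,t([[230,208],[365,208]]),3))
# side view: divider centres at cell: far-left crossing, and others
print("side crossings",ray(S,s([[478,180],[398,333],[320,505],[237,268],[140,440]]),33))
E
```

```text
[[470.63968941 160.62472311 117.        ]
 [470.71627245 124.96813074 117.        ]] [470.67798093 142.79642693 117.        ]
[[467.70213994 122.28244486 117.        ]
 [468.55084693 151.42895168 117.        ]] [468.12649344 136.85569827 117.        ]
cell top [[482.56975771 143.01463712  33.        ]]
tray corners [[578.79359487 243.45631304  33.        ]
 [580.19052359  47.60669773  33.        ]
 [451.5707181   45.54076355  33.        ]
 [448.32150239 240.79478627  33.        ]]
cell corners floor [[512.13463218 173.90435386   3.        ]
 [512.13240455 118.60341788   3.        ]]
side crossings [[514.60447312  53.82975062  33.        ]
 [513.7490584  116.38005781  33.        ]
 [509.53734558 178.01525905  33.        ]
 [573.29110346 115.8068122   33.        ]
 [571.13455532 181.03874507  33.        ]]
```

```bash
python3 -m inch '[[[0.02,0.02,0.1,0.5,0,0],[0.04,0.06,0.3,2,0,0],[0.06,0.12,0.55,4,0,0],[0.08,0.2,0.8,6,0,0],[0.09,0.28,1.05,8,0,0],[0.09,0.36,1.3,10,0,0],[0.09,0.43,1.5,12,0,0],[0.09,0.49,1.65,13.5,0,0],[0.09,0.53,1.72,14.6,0,0],[0.09,0.54,1.73,15,0,0]]]' 255 100;python3 -m inch '[[[0,0,0,0,0,0],[0,0,0,0,0,0],[0,0,0,0,0,0]]]'; python3 - <<'E'
from station import ctrl
import cv2,pickle
from h import *
print(ctrl.state()['joints'],ctrl.state()['eef_pos'])
s=ctrl.snapshot("side");d={"side":s}
cv2.imwrite("pics/c6.png",cv2.resize(s["img"][220:340,210:350],None,fx=4,fy=4))
s=ctrl.snapshot("top");d["top"]=s
cv2.imwrite("pics/d6.png",cv2.resize(s["img"][180:280,185:285],None,fx=5,fy=5))
pickle.dump(d,open("s6.pkl","wb"))
E
```

```text
time: 8.2
eef_pos: [381.4, 143.1, 121.4]
orientation: [-164.9, 0.0, 90.2]
contact_force: [-0.1, -0.2, -3.8]
grip_width: 16.6
time: 8.5
eef_pos: [381.0, 143.3, 122.1]
orientation: [-165.0, -0.0, 90.2]
contact_force: [0.4, 0.1, -3.3]
grip_width: 16.6
[  7.71035128  17.89859983 -18.81865473  68.11591548   1.93641487
  97.25370718] [380.96802751 143.254984   122.07006074]
```

View pics/c6.png

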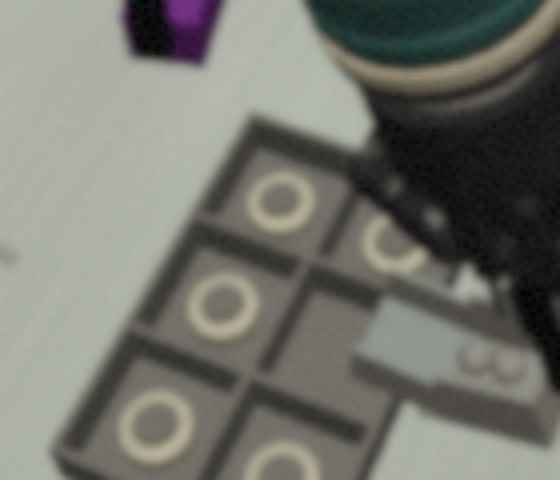

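View pics/d6.png

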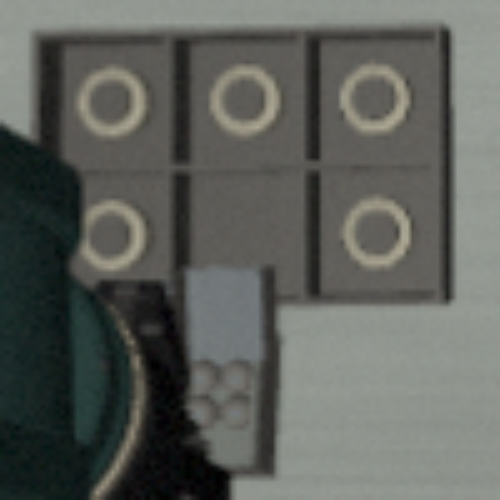

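```bash
python3 - <<'E'
import pickle,numpy as np
from h import *
T=pickle.load(open("s6.pkl","rb"))["top"]
t=lambda p:np.array(p)/5+[184.5,179.5]
print(ray(T,t([[187,268],[263,266]]),49),ray(T,t([[172,172],[308,168],[300,298]]),33), ray(T,t([[184,280],[273,278]]),50))
E
```

```text
[[467.81096262 162.63613625  49.        ]
 [468.79867015 127.30689097  49.        ]] [[512.3853735  175.01442758  33.        ]
 [514.26117231 110.43546746  33.        ]
 [453.39531353 113.56486081  33.        ]] [[462.33371797 163.67103421  50.        ]
 [463.34092816 122.36856675  50.        ]]
```

```bash
python3 -m inch '[[[0,0.04,-0.07,1,0,0],[0,0.11,-0.21,3,0,0],[0,0.18,-0.35,5,0,0],[0,0.265,-0.485,7,0,0],[0,0.35,-0.62,9,0,0],[0,0.445,-0.745,11,0,0],[0,0.49,-0.81,12,0,0],[0,0.54,-0.87,13,0,0],[0,0.54,-0.87,13,0,0]]]' 255 100; python3 - <<'E'
from station import ctrl
import cv2,pickle
from h import *
print(ctrl.state()['joints'],ctrl.state()['eef_pos'])
s=ctrl.snapshot("side");d={"side":s}
cv2.imwrite("pics/c7.png",cv2.resize(s["img"][220:340,210:350],None,fx=4,fy=4))
s=ctrl.snapshot("top");d["top"]=s
cv2.imwrite("pics/d7.png",cv2.resize(s["img"][180:280,185:285],None,fx=5,fy=5))
E
```

```text
time: 9.5
eef_pos: [400.1, 143.3, 139.1]
orientation: [-152.0, -0.0, 90.2]
contact_force: [-0.2, -0.7, -3.7]
grip_width: 16.6
[ 6.61872815 28.14809857 -4.72918004 85.0130815   3.01485645 95.6739651 ] [400.09592602 143.28662182 139.07515464]
```

View pics/c7.png

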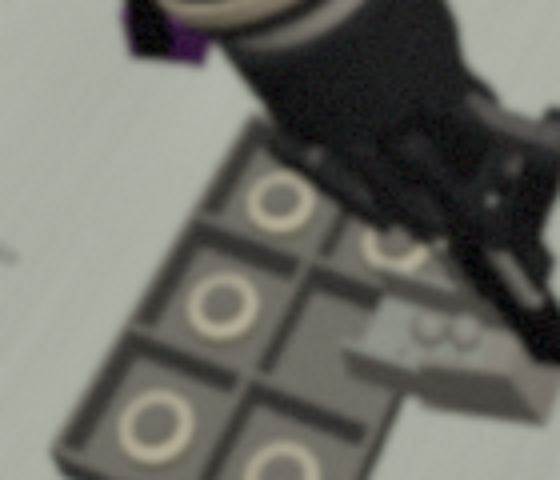

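View pics/d7.png

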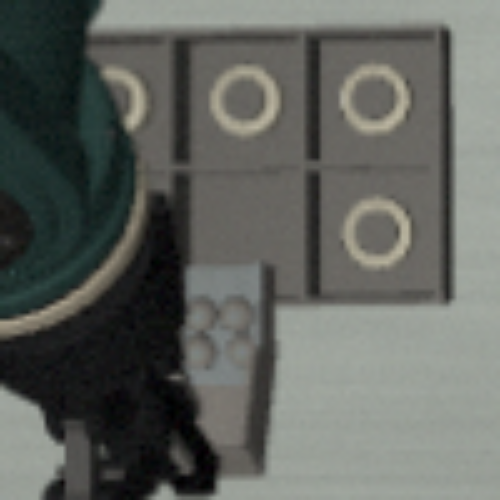

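```bash
python3 -m inch '[[[0,0,0,0,0,0],[0,0,0,0,0,0],[0,0,0,0,0,0],[0,0,0,0,0,0],[0,0,0,0,0,0],[0,0,0,0,0,0]]]'; python3 - <<'E'
from station import ctrl
import cv2,numpy as np
s=ctrl.snapshot("side")["img"][220:340,210:350]
t=ctrl.snapshot("top")["img"][170:290,185:285]
cv2.imwrite("pics/c8.png",cv2.resize(np.hstack([s,t]),None,fx=3.3,fy=3.3))
E
```

```text
time: 10.2
eef_pos: [399.8, 143.3, 139.3]
orientation: [-152.0, 0.0, 90.2]
contact_force: [-0.9, 0.6, -2.7]
grip_width: 17.1
```

View pics/c8.png

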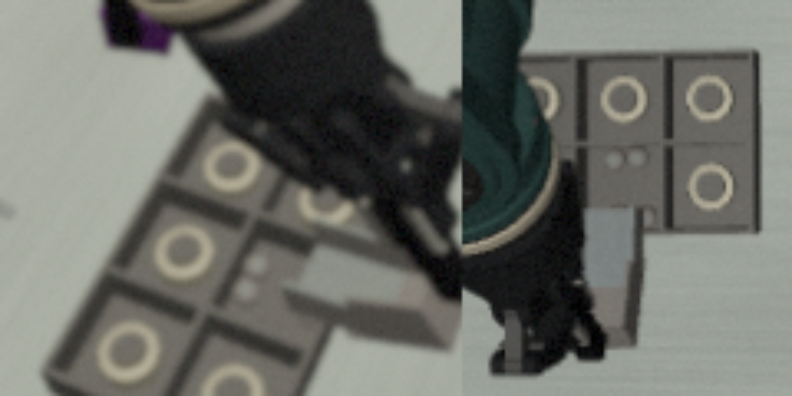

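```bash
python3 -m inch '[[[0,-0.1,-0.2,0,0,0],[0,-0.3,-0.55,0,0,0],[0,-0.55,-1.05,0,0,0],[0,-0.8,-1.5,0,0,0],[0,-1,-1.9,0,0,0],[0,-1.13,-2.12,0,0,0],[0,-1.13,-2.12,-4,0,0],[0,-1.13,-2.12,-10,0,0],[0,-1.13,-2.12,-17,0,0],[0,-1.13,-2.12,-24,0,0]]]'; python3 mv.py 330 130 205 180 0 90; python3 - <<'E'
from station import ctrl
import cv2,numpy as np
s=ctrl.snapshot("side")["img"][220:340,210:350]
t=ctrl.snapshot("top")["img"][170:290,185:285]
cv2.imwrite("pics/c9.png",cv2.resize(np.hstack([s,t]),None,fx=3.3,fy=3.3))
E
```

```text
time: 11.3
eef_pos: [400.0, 143.3, 199.7]
orientation: [-176.3, -0.0, 90.2]
contact_force: [-0.4, 1.0, -2.5]
grip_width: 16.5
[-0.52 -2.81 -0.03] [-3.72 -0.01  0.18] time 11.3
```

View pics/c9.png

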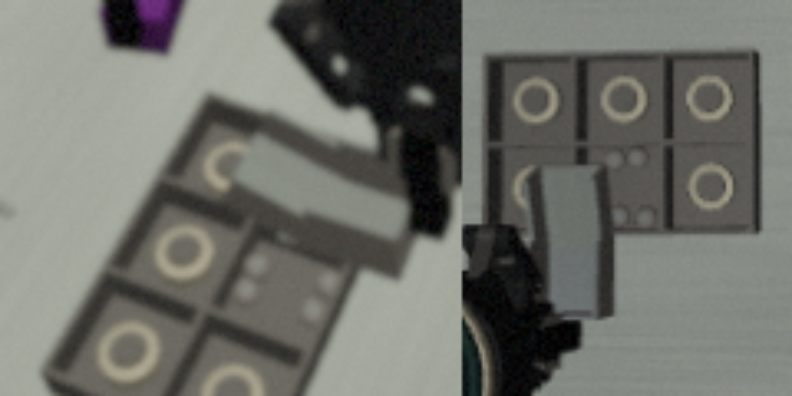

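```bash
python3 mv.py 451 -50 202 180 0 107;python3 mv.py 400 143 202 180 0 90
```

```text
[-7.74  2.1  -0.2 ] [ -3.7   -0.57 -16.74] time 11.4
[-0.01  0.1  -0.06] [-3.73 -0.01  0.25] time 11.4
```

```bash
python3 -m inch '[[[-0.3,0.1,0,-2,0,-0.6],[-0.9,0.25,-0.1,-3.7,0,-2],[-1.8,0.5,-0.1,-3.7,0,-4],[-2.8,0.75,-0.15,-3.7,-0.2,-6],[-3.9,1.05,-0.2,-3.7,-0.3,-8.4],[-5,1.35,-0.2,-3.7,-0.4,-10.8],[-6,1.6,-0.2,-3.7,-0.5,-13],[-6.9,1.85,-0.2,-3.7,-0.55,-15],[-7.5,2.03,-0.2,-3.7,-0.57,-16.3],[-7.74,2.1,-0.2,-3.7,-0.57,-16.7]]]';  python3 -m inch '[[[0,0,0,0,0,0]]]';python3 mv.py 503 -243 165 180 0 124
```

```text
time: 12.4
eef_pos: [453.5, -51.4, 200.3]
orientation: [-179.6, -0.2, 106.8]
contact_force: [-0.0, -0.3, -1.6]
grip_width: 16.7
time: 12.5
eef_pos: [453.3, -50.5, 200.3]
orientation: [-179.6, -0.1, 106.8]
contact_force: [-0.5, -0.2, -2.6]
grip_width: 16.9
[-7.95 -0.32  1.4 ] [ -0.34  -0.19 -17.18] time 12.5
```

```bash
python3 -m inch '[[[-0.3,0,0,0,0,-0.6],[-0.9,0,0,-0.2,-0.1,-2],[-1.8,-0.1,0,-0.3,-0.2,-4],[-2.9,-0.1,0,-0.34,-0.2,-6.3],[-4.1,-0.15,0,-0.34,-0.2,-8.8],[-5.3,-0.2,0.2,-0.34,-0.2,-11.4],[-6.4,-0.25,0.5,-0.34,-0.2,-13.8],[-7.3,-0.3,0.9,-0.34,-0.2,-15.8],[-7.8,-0.32,1.3,-0.34,-0.2,-16.9],[-7.95,-0.32,1.4,-0.34,-0.2,-17.2]]]';  python3 -m inch '[[[0,0,0,0,0,0],[0,0,0,0,0,0]]]';python3 mv.py 503 -243 75.5 180 0 124; python3 - <<'E'
from station import ctrl
import cv2,numpy as np
s=ctrl.snapshot("side")["img"][60:220,230:430]
t=ctrl.snapshot("top")["img"][110:270,300:450]
cv2.imwrite("pics/c10.png",cv2.resize(np.hstack([s,t]),None,fx=2.2,fy=2.2))
E
```

```text
time: 13.5
eef_pos: [503.0, -243.0, 164.4]
orientation: [180.0, 0.0, 124.1]
contact_force: [-0.1, -0.2, -2.6]
grip_width: 16.9
time: 13.7
eef_pos: [503.1, -241.8, 166.0]
orientation: [179.9, 0.1, 124.1]
contact_force: [0.5, 0.5, -1.2]
grip_width: 16.7
[-0.03 -0.04  3.62] [0.08 0.12 0.12] time 13.7
```

View pics/c10.png

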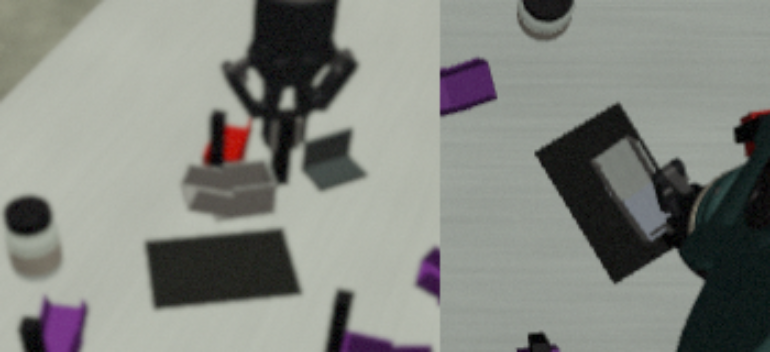

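```bash
python3 -m inch '[[[0,-0.04,0.3,0,0,0],[0,-0.04,0.8,0,0,0],[0,-0.04,1.4,0,0,0],[0,-0.04,2,0,0,0],[0,-0.04,2.5,0,0,0],[0,-0.04,2.95,0,0,0],[0,-0.04,3.25,0,0,0],[0,-0.04,3.45,0,0,0],[0,-0.04,3.56,0,0,0],[0,-0.04,3.6,0,0,0]]]';  python3 -m inch '[[[0,0,0,0,0,0],[0,0,0,0,0,0]]]'
```

```text
time: 14.8
eef_pos: [502.5, -243.2, 75.5]
orientation: [179.9, 0.1, 124.1]
contact_force: [-0.7, 0.0, -1.7]
grip_width: 16.4
time: 15.0
eef_pos: [502.6, -243.3, 75.9]
orientation: [179.9, 0.1, 124.1]
contact_force: [-0.9, -1.2, -2.8]
grip_width: 16.8
```

```bash
python3 -m inch '[[[0,0,0.02,0,0,0],[0,0,0.04,0,0,0],[0,0,0.04,0,0,0],[0,0,0.04,0,0,0]]]';  python3 -m inch '[[[0,0,0.02,0,0,0],[0,0,0.02,0,0,0],[0,0,0.02,0,0,0]]]'
```

```text
time: 15.4
eef_pos: [502.6, -243.5, 75.0]
orientation: [179.9, 0.2, 124.1]
contact_force: [-1.6, -1.2, 5.0]
grip_width: 16.8
time: 15.7
eef_pos: [502.7, -243.6, 75.0]
orientation: [179.9, 0.2, 124.1]
contact_force: [-4.6, -0.0, 13.9]
grip_width: 17.0
```

Contact is made, so I release and then retreat straight up.

```bash
python3 -m inch '[[[0,0,-0.02,0,0,0],[0,0,-0.02,0,0,0],[0,0,-0.02,0,0,0],[0,0,-0.02,0,0,0],[0,0,-0.02,0,0,0],[0,0,-0.02,0,0,0],[0,0,-0.02,0,0,0],[0,0,-0.02,0,0,0],[0,0,-0.02,0,0,0],[0,0,-0.02,0,0,0]]]' 0 60;  python3 -m inch '[[[0,0,-0.2,0,0,0],[0,0,-0.6,0,0,0],[0,0,-1.2,0,0,0],[0,0,-2,0,0,0],[0,0,-3,0,0,0],[0,0,-4,0,0,0],[0,0,-5,0,0,0],[0,0,-5,0,0,0],[0,0,-5,0,0,0]]]'
python3 - <<'E'
from station import ctrl
import cv2,numpy as np,pickle
S=ctrl.snapshot("side");T=ctrl.snapshot("top")
pickle.dump({"side":S,"top":T},open("s11.pkl","wb"))
cv2.imwrite("pics/c11.png",S["img"]);cv2.imwrite("pics/d11.png",T["img"])
cv2.imwrite("pics/e11.png",cv2.resize(T["img"][150:245,335:425],None,fx=6,fy=6))
E
```

```text
time: 16.7
eef_pos: [502.4, -243.2, 74.5]
orientation: [179.9, 0.1, 124.1]
contact_force: [-0.3, 0.7, -0.0]
grip_width: 85.5
time: 17.6
eef_pos: [502.4, -243.2, 200.3]
orientation: [179.9, 0.2, 124.1]
contact_force: [0.0, -0.5, -0.4]
grip_width: 85.2
```

View pics/c11.png

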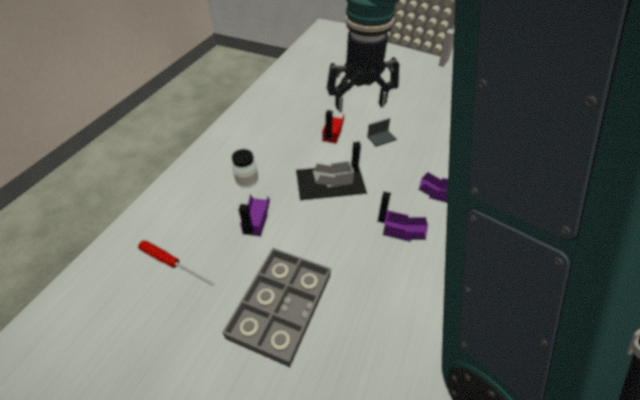

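View pics/d11.png

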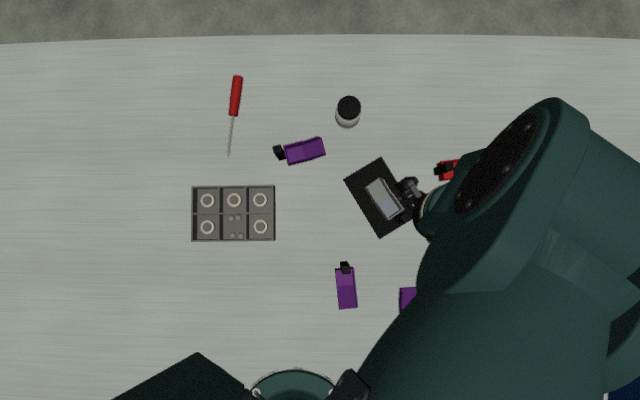

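View pics/e11.png

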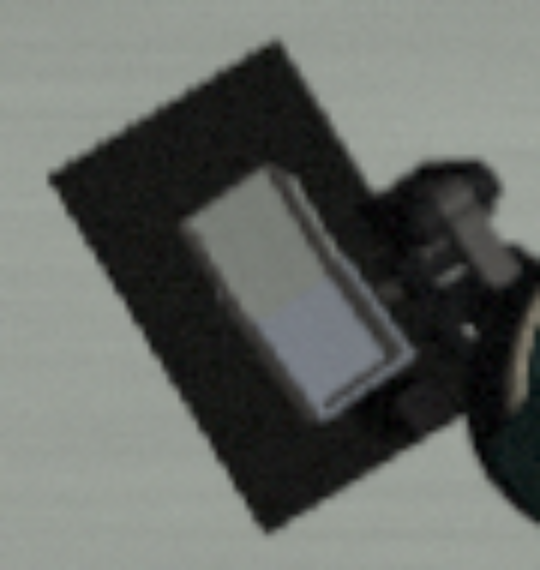

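```bash
python3 - <<'E'
import pickle,numpy as np,cv2
from h import *
d=pickle.load(open("s11.pkl","rb"));T=d["top"]
L=ray(T,np.array([[182,222],[268,165]])/6+[334.6,149.6],27).mean(0);B=ray(T,np.array([[415,355],[322,422]])/6+[334.6,149.6],44).mean(0)
u=(L-B)[:2];u/=np.linalg.norm(u);print("scoop origin",L[:2]-40*u,np.degrees(np.arctan2(u[1],u[0])))
cv2.imwrite("pics/f11.png",cv2.resize(T["img"][205:248,215:255],None,fx=12,fy=12,interpolation=cv2.INTER_CUBIC))
E
```

```text
scoop origin [ 554.92157259 -209.01954967] 34.066499608390124
```

View pics/f11.png

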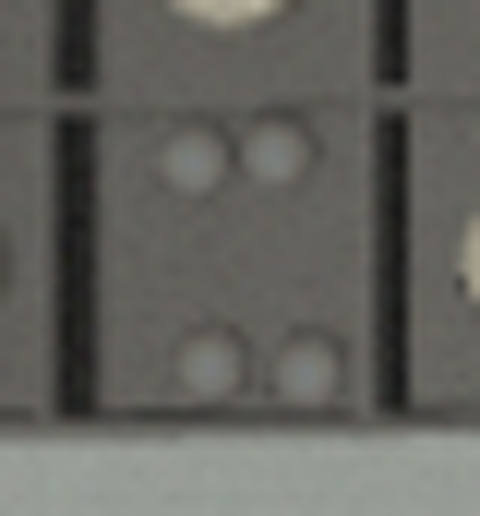

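```bash
python3 -c "
from station import ctrl
print(ctrl.state()['time'],ctrl.state()['joint_vel'].round(2));ctrl.sign_off()"
```

```text
17.7 [ 0.    0.39 -0.43 -0.16  0.03  0.01]
the job is handed in; nothing more can be done
```

I gripped the scoop by its post, carried it level to the tray and tipped it to 28° nose-down with its lip just above the open cell. I then carried it back, set it on the mat, let go, backed off 125 mm straight up and handed in at about 17.7 s. The hand-in gives no verdict.

- **Balls:** the last pictures show all four on the floor of the open cell. I estimate the farthest is 26–27 mm from the cell's middle, against the 33 mm limit, and they lie where they were just after the pour.
- **Scoop:** it looks upright on the mat, with its origin about 2 mm from the mat's centre. Just before I backed off, the measured contact force was about zero with the fingers fully open.
- **Other objects:** by eye, the caps, jar and driver are where they started in both views, and the bracket in the side view (the arm hid it from above).
- **Disagreements:** the side camera put the cell and the lip a few millimetres off the top camera in y, so I took the cell's y at about 143–144 mm. My first reading of the tray's right edge was the foot of its wall instead of the top, so I remeasured it. The fingers read 16.4–17.3 mm on the 18 mm post.

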